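# Start a quick wash

## Robot

A 6-joint arm with a two-finger parallel gripper is mounted at the origin on the work surface. World frame = base frame: x ahead of the robot, y to its left, z up, the work surface at z = 0. Lengths are in mm, angles in rad, forces in N, time in s.
With the tool pointing down it reaches from about 375 to 900 mm from the base axis. Payload 3.1 kg.
Tool frame: the origin (TCP) lies on the centre line of the jaws, within the pads' length; the fingertips stand 19 mm ahead of it and the grasp point (between the pads) is the TCP; z points along the fingers, y is the direction in which the jaws open and shut (so a half turn about z gives the same grasp; the last joint's range is limited). The gripper opens to 87 mm and grips with 3 to 60 N. Pads are 19 mm wide; open, the fingers measure 117 mm over their backs; the gripper's body (75 mm by 190 mm) begins 51 mm behind the grasp point.
Start: joints at [1.004, 0.527, 1.433, -0, 1.181, -0.178], TCP at [236.304, 578.582, 241.548] pointing down, gripper open.
Joint ranges: [-3.08, 3.08], [-0.75, 2.2], [0.22, 2.44], [-1.43, 4.57], [0, 2.65], [-2.85, 2.85]. Speed limits (rad/s): [2.79, 2.79, 3.14, 3.14, 3.14, 3.14].

## Interface

Orientations are given as a unit quaternion [x, y, z, w].
In Python, from plant import ctrl gives the robot as it stands. The module is installed in compiled form; this text tells all that it offers.
- The arm moves only by the shell command python3 -m pendant 'ROWS' [FORCE]. ROWS is a JSON object of lists of equal length, an entry for each row: "offset": the shift along the world's x, y, z in units of 25 mm (1.0 is 25 mm), a list of three; "roll": the turn about the world's z in units of 5 degrees (1.0 is 5 degrees); "claw": the closure, from -1 (fully open) to 1 (shut). A call has 1 to 12 rows; each row is the pose to reach, as a shift and turn from the pose measured when the call began; what a row does not reach only later rows make up. A row lasts 1/8 s, in which the tool goes at most 62.5 mm and 10.7 degrees, less where a joint would pass 70% of its speed; a pose out of reach is approached as far as the arm can. A call with a gripper value outside its range is refused whole. The fingers move at their own pace and stop on an object; FORCE is the grip in N (left out, the last holds). Time passes only in rows, so rows that repeat a pose let the fingers close. It gives the time, the measured TCP pose, the force and the opening at its end, in the units of the state.
- ctrl.read_state(): the state, without advancing time (a new reading comes with each control period).
- ctrl.capture(name): name is "scene" or "top" or "wrist"; returns a dict with "pixels" (420x560x3 uint8, red, green, blue), "range_z" (420x560 float32, mm along the optical axis (not along the pixel's ray), 0 where there is no reading), "K" (3x3 intrinsics, pixels), "position" and "orientation" of the camera in the world. Camera axes: x right, y down, z forward; pixel columns grow to the right and rows downward; lengths in mm; the calibration is good to about 2 mm. A picture is of the moment at which its call begins.
- ctrl.close_job(): hands the job in, once; it reports no verdict.
Trained networks look in the newest picture that a camera, given by its name, has taken for a name from the list of things; names that differ only in an ending like _2 or _b are one class to them, and where a whole thing is asked for, a point or a joint stands for the part that bears it (a point fixed in the world has none). Each returns a list of dicts, best first, with "score" (0 to 1); they miss things now and then, are a little off and sometimes report something else, mostly with a low value. They report only what shows in the picture. A call takes as long as a camera call.
- ctrl.regions_of(thing, camera): "pixels" (420x560 bool, what is visible of it) and "xy" ([column, row] in pixels, amid what is visible of it).
- ctrl.landmark_of(thing, camera): "xy" ([column, row] in pixels: a listed point, or the origin of a listed thing).
The state is a dict: "time_s": time; "joint_pos": joint angles; "qd": joint speeds; "joint_efforts": joint torques, N m; "position": TCP position; "orientation": TCP orientation; "wrist_force": force on the tool from outside, world axes, zero at the start; "wrist_torque": the same for the moment, N m; "finger_gap": finger opening in mm.
Only numpy, scipy, OpenCV 4.12 (cv2) and the standard library are available. Lean on these libraries where they do the work, as an engineer would, in place of code of your own. Each camera call takes 0.05 s, during which the arm holds its last target.

## Task

Start a quick wash on the top-loading washing machine: push the detergent drawer fully home, then press the power key (the small round one at the right-hand end of the panel) fully in, then the quick-wash key (the middle one of the three oblong keys) fully in, and last press the start key (the large round one) and let it spring back. Left and right are as seen from the robot. Press no other key, keep to that order, leave the dial as it is set, and neither pick up nor shift the things standing about.

Things in the scene. Friction and masses are not known exactly. Their poses are not given: they have to be found in the camera images.
- washer: The white top-loading washing machine, 560 wide (y) x 580 deep (x), fixed, turned by up to 7 degrees. Origin: middle of its front face at bench height; x points from its front to its back, y to the left as the robot sees it, z up. Its flat lid and deck lie 128 mm above the bench. Along its front edge runs the sloping control panel.
- panel_edge (a point): Middle of the control panel's front edge, 112 mm above the bench. The panel is 132 mm deep and rises 0.12 rad (7 degrees) towards the back. On it, left to right: dark display, dial, three equal oblong keys, large round key, small round key. All keys are grey, stand 9 mm proud, move 6 mm along the panel's normal to a firm stop and lie in one row 62 mm behind this edge.
- drawer (a joint): Detergent drawer in the front face at the left: how far it is out, in m, 0 = home. It slides along the washer's x axis, 35 to 60 mm out at the start; about 3 N moves it and it stays where it is left.
- drawer_front (a point): Middle of the drawer's front face, which looks to the washer's -x. The white front is 150 wide (y) x 56 high; the point lies 71.5 mm above the bench, so its upper edge is 28 mm above this point. Home, this face stands 8 mm out from the washer's front. Moves with the drawer.
- power_key (a joint): Power key: 0 = out, 0.006 = fully in (m). Latching: about 3.5 N moves it and it stays where it is left.
- power_key_top (a point): Middle of the power key's top: the small round key, 26 mm across, at the right-hand end of the panel. z along the panel's normal; the point moves with the key.
- quick_key (a joint): Quick-wash key: 0 = out, 0.006 = fully in (m). Latching, like the power key.
- quick_key_top (a point): Middle of the quick-wash key's top: the middle one of the three oblong keys, 20 (x) x 32 (y) mm, 56 mm from its neighbours centre to centre.
- start_key (a joint): Start key: 0 = out, 0.006 = fully in (m). A spring returns it when let go; it takes about 5 N to the stop. Pressed counts from 4.2 mm.
- start_key_top (a point): Middle of the start key's top: the large round key, 40 mm across, between the oblong keys and the power key, 63 mm to the left of the power key.
- rinse_key (a joint): Left oblong key (extra rinse), same make as the quick-wash key; to be left out (0).
- spin_key (a joint): Right oblong key (spin), same make as the quick-wash key, 65 mm to the left of the start key; to be left out (0).
- dial_mark (a point): Pointer of the programme dial, 18 mm from the dial's axis. The dial is a round knob 54 mm across, 18 mm proud, 129 mm to the left of the quick-wash key, centre to centre. It turns at a touch and is already set: leave it.
- detergent: Detergent bottle, 84 mm across, 190 mm high, standing on the lid at the left; origin at the centre of its underside.
- dosing_cup: Clear dosing cup, 54 mm across, 45 mm high, standing on the deck just behind the keys; origin under its centre.
- stain_jar: Amber jar, 60 mm across, 65 mm high, standing on the deck or lid behind the keys; origin under its centre.
- brush: Wooden scrubbing brush, 150 x 50 x 42 mm, bristles down on the lid; origin under its middle, length along its x axis.
- spray: Trigger spray bottle, 68 mm across, 190 mm high, on the bench at the left; origin under its centre.
- peg_basket: Basket of wooden pegs, 130 x 170 x 60 mm, on the bench at the left; origin under its centre.
- tablet_tub: Tub of tablets, 90 mm across, 90 mm high, on the bench at the right; origin under its centre.
- scoop: White measuring scoop, 60 mm cup 38 mm high with a flat handle 85 mm long to its -x, on the bench in front of the washer; origin under the cup's centre.

How it is judged:
By the outcome, as a careful person would: the job done as asked, in the order asked, and still so for the second after the job is handed in, with the robot touching nothing.
It also fails if it takes over 64 s, if anything falls off the work surface, if the arm or the gripper's body presses on something with over 40 N, if the wrist force passes 120 N, or if a joint passes its speed limit or range.

## Working session

There is one attempt and no reset: what is moved stays moved. The work goes in short steps, Python scripts to look and compute and a shell command to move; the robot and the scene stay as the last step left them, time stands still between calls to the robot, and variables do not carry over. Pictures are saved under pics/ and viewed, and the job is handed in when it is done.

```bash
mkdir -p pics; cat > h.py <<'E'
import numpy as np, cv2
from scipy.spatial.transform import Rotation as R
from plant import ctrl
def save(c,n): cv2.imwrite('pics/'+n,cv2.cvtColor(c['pixels'],cv2.COLOR_RGB2BGR))
def ray(c,xy):
    d=np.linalg.inv(c['K'])@np.array([xy[0],xy[1],1.0]); r=R.from_quat(c['orientation'])
    return r.apply(d), np.array(c['position'])
def at_depth(c,xy):
    u,v=int(round(xy[0])),int(round(xy[1])); w=c['range_z'][max(0,v-1):v+2,max(0,u-1):u+2]; w=w[w>0]
    z=np.median(w) if w.size else np.nan
    d,p=ray(c,xy); return p+d*z
def at_z(c,xy,z):
    d,p=ray(c,xy); return p+d*(z-p[2])/d[2]
E
python3 - <<'E'
from h import *
np.set_printoptions(precision=1,suppress=True)
s=ctrl.read_state(); print(s['time_s'],s['position'],s['orientation'],s['finger_gap'])
for cam in ['scene','top']:
    c=ctrl.capture(cam); save(c,cam+'0.png'); print(cam,c['position'])
    for t in ['panel_edge','drawer_front','power_key_top','quick_key_top','start_key_top','dial_mark','rinse_key','spin_key','quick_key','power_key','start_key','dosing_cup','stain_jar','detergent','scoop','spray','peg_basket','tablet_tub','brush']:
        f=ctrl.landmark_of if t in('panel_edge','drawer_front','power_key_top','quick_key_top','start_key_top','dial_mark') else ctrl.regions_of
        for o in f(t,cam)[:2]: print(t,round(o['score'],2),np.array(o['xy']),at_depth(c,o['xy']))
print(ctrl.read_state()['time_s'])
E
```

```text
0.0 [236.  578.  240.6] [ 0.2  1.  -0.  -0. ] 87.01223919794566
scene [1136.6 -758.   758. ]
panel_edge 0.55 [352.4 256.2] [790.9 -69.1 142.7]
drawer_front 0.82 [298.9 188. ] [491.2 150.2  88.5]
power_key_top 0.4 [228.7 261.9] [ 597.4 -235.4  128.5]
quick_key_top 0.68 [283.7 222.5] [595.1 -50.  127.2]
start_key_top 0.61 [244.8 246.8] [ 587.5 -175.4  126.9]
dial_mark 0.51 [318.8 196.3] [599.5  85.3 136.7]
spin_key 0.73 [245.  248.7] [ 593.5 -181.4  128.4]
quick_key 0.58 [282.6 225.3] [599.8 -60.  126.8]
power_key 0.65 [225.5 259.7] [ 587.5 -234.6  128.5]
power_key 0.6 [281.4 225.1] [598.2 -62.4 128. ]
start_key 0.51 [246.5 247.4] [ 590.6 -173.5  125.7]
start_key 0.49 [365.9 313.2] [ 886.6 -175.8  126.8]
dosing_cup 0.61 [351.5 211.1] [720.7  36.3 170.3]
stain_jar 0.91 [302.8 248.2] [ 718.8 -146.1  173.1]
detergent 0.63 [401.9 180.6] [782.8 140.6 227.7]
scoop 0.8 [194.6 242.1] [ 395.3 -154.6   30.9]
spray 0.8 [347.  135.1] [428.7 496.  109.7]
spray 0.42 [364.6 314.8] [ 887.1 -181.4  127.5]
peg_basket 0.82 [271.4 161.6] [269.3 299.   34.3]
peg_basket 0.62 [245.  250.5] [ 595.9 -184.   12
[... 744 characters left out ...]
 -57.1 127.9]
quick_key 0.41 [258.1 180.6] [586.6  76.1 138.8]
power_key 0.24 [108.  238.2] [407.6 502.7 137.8]
start_key 0.59 [344.2 181.1] [ 593.6 -177.5  128.7]
dosing_cup 0.62 [264.5 135.6] [721.2  61.2 133.3]
stain_jar 0.74 [329.2 137.2] [ 709.6 -122.4  193.3]
detergent 0.89 [224.1 110.6] [753.9 169.5 279.6]
scoop 0.98 [328.9 257.8] [ 363.7 -150.6   23. ]
scoop 0.45 [361.3 180.4] [ 597.6 -228.9  125.1]
spray 0.66 [109.  239.7] [403.3 501.4 132.4]
peg_basket 0.78 [174.8 289.5] [254.5 324.7  29. ]
peg_basket 0.53 [228.9 213.5] [492.5 164.4  49.9]
tablet_tub 0.79 [408. 257.] [ 374.6 -379.8   90.3]
brush 0.63 [175.1 288.7] [257.5 323.   34. ]
brush 0.58 [302.8 113.5] [781.3 -47.6 170.7]
2.0
```

```bash
python3 - <<'E'
import cv2
a=cv2.imread('pics/top0.png'); cv2.imwrite('pics/top0z.png',cv2.resize(a[90:310,80:440],None,fx=2.2,fy=2.2,interpolation=cv2.INTER_CUBIC))
a=cv2.imread('pics/scene0.png'); cv2.imwrite('pics/scene0z.png',cv2.resize(a[120:330,180:440],None,fx=2.8,fy=2.8,interpolation=cv2.INTER_CUBIC))
E
```

```text
(no output)
```

View pics/top0z.png

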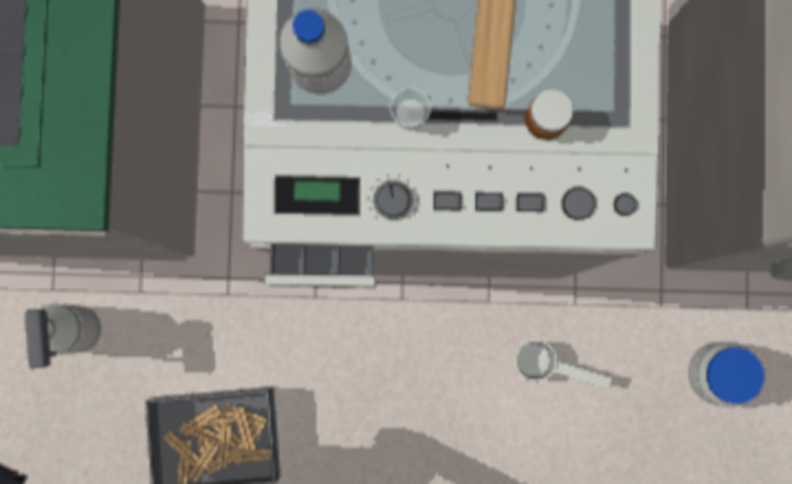

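View pics/scene0z.png

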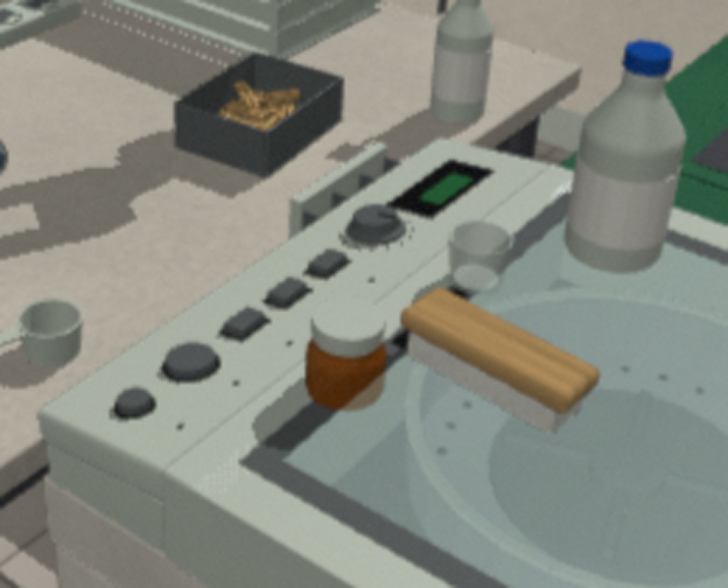

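```bash
python3 - <<'E'
from h import *
np.set_printoptions(precision=1,suppress=True)
c=ctrl.capture('top')
g=cv2.cvtColor(c['pixels'],cv2.COLOR_RGB2GRAY)
roi=np.zeros_like(g); roi[168:196,245:375]=1
m=((g<120)&(roi>0)).astype(np.uint8)
n,l,st,ce=cv2.connectedComponentsWithStats(m)
P=[]
for i in range(1,n):
    if st[i,4]>15:
        p=at_z(c,ce[i],128.4); P.append(p); print(st[i],ce[i],p,at_depth(c,ce[i]))
P=np.array(P)
o=np.argsort(P[:,1]); P=P[o]
k=P[:5]; a=np.polyfit(k[:,1],k[:,0],1); print('slope yaw',np.degrees(np.arctan(-a[0])),np.diff(P[:,1]))
# front edge / drawer from depth
H,W=g.shape; vv,uu=np.mgrid[0:H,0:W]
d=np.linalg.inv(c['K'])@np.stack([uu.ravel(),vv.ravel(),np.ones(H*W)])
X=(R.from_quat(c['orientation']).apply((d*c['range_z'].ravel()).T)+c['position']).reshape(H,W,3)
for u in range(200,252,4):
    col=X[:,u]; s=(col[:,2]>85)&(col[:,2]<106)&(col[:,0]<540)&(col[:,0]>440); t=(col[:,2]>109)&(col[:,2]<150)
    print(u, col[s][:,[0,1,2]].min(0) if s.any() else None, 'panel',col[t][:,0].min() if t.any() else None)
for u in range(260,376,12):
    col=X[:,u]; t=(col[:,2]>109)&(col[:,2]<150); print(u,col[t][:,:2].min(0))
E
```

```text
[250 172  18  18 242] [258.6 180.6] [587.8  74.7 128.4] [587.2  74.7 133.8]
[335 175  16  15 187] [342.6 182.1] [ 590.7 -172.8  128.4] [ 590.7 -172.8  127.9]
[277 177  13   9 107] [283.1 180.7] [589.6   2.8 128.4] [589.7   2.8 127.7]
[296 177  13   9 104] [301.8 181.4] [589.1 -52.4 128.4] [589.1 -52.3 128.7]
[315 178  13   8 103] [320.9 181.5] [ 590.4 -108.9  128.4] [ 590.4 -108.9  128.3]
[359 178  11  10  86] [363.7 182.5] [ 591.1 -235.5  128.4] [ 591.3 -235.9  126.8]
slope yaw 0.4247137890840744 [62.8 63.9 56.5 55.2 71.9]
200 [477.5 246.9  95.2] panel 529.7113830669462
204 [474.7 234.   93.1] panel 533.2631542268634
208 [474.8 222.   94.5] panel 530.7281147742473
212 [475.3 210.5  96.5] panel 531.0324423868399
216 [475.7 199.   93.8] panel 528.5876717307622
220 [476.1 186.7  94.8] panel 531.7756284460451
224 [476.1 174.7  99.5] panel 529.1310175636888
228 [474.  162.9  89.1] panel 531.9267937544693
232 [474.  151.1  95.4] panel 532.6729948872057
236 [474.3 139.1  95.9] panel 529.8900475115511
240 [474.4 127.1  95.9] panel 530.0553211546796
244 [475.  115.4  98.7] panel 530.3673324172362
248 [475.4 103.6  95.3] panel 533.8413154387492
260 [30.2 54.7]
272 [60.4 21.2]
284 [539.7  -1.7]
296 [535.  -37.6]
308 [533.3 -73.5]
320 [ 536.8 -109. ]
332 [ 532.3 -145.2]
344 [ 535.9 -180.5]
356 [ 534.2 -216.8]
368 [ 538.  -252.3]
```

```bash
cat > st.py <<'E'
from h import *
import sys
def st(): 
    s=ctrl.read_state(); p=np.array(s['position']); y=R.from_quat(s['orientation']).apply([0,1,0]); z=R.from_quat(s['orientation']).apply([0,0,1])
    print('t',round(s['time_s'],2),p.round(1),'yaw',np.degrees(np.arctan2(y[1],y[0])).round(2),'z',z.round(3),'F',np.round(s['wrist_force'],1),'gap',round(s['finger_gap'],1),'j',np.round(s['joint_pos'],2))
    return p,np.degrees(np.arctan2(y[1],y[0]))
if __name__=='__main__':
    p,y=st()
    for a in sys.argv[1:]:
        t=np.array(eval(a)); print(a,'->',((t-p)/25).round(3),'roll',((90.4-y)/5).round(2))
E
python3 st.py '[430,171,240]' '[430,171,94]'
```

```text
t 2.05 [236.3 578.6 241.5] yaw 67.78 z [-0.  0. -1.] F [-0.9  0.1  0. ] gap 87.1 j [ 1.    0.53  1.43  0.    1.18 -0.18]
[430,171,240] -> [  7.748 -16.304  -0.062] roll 4.52
[430,171,94] -> [  7.748 -16.304  -5.902] roll 4.52
```

```bash
python3 -m pendant '{"offset":[[0.8,-1.7,0],[1.7,-3.4,0],[2.5,-5.1,0],[3.3,-6.8,0],[4.1,-8.5,0],[4.9,-10.2,0],[5.7,-11.9,0],[6.5,-13.6,0],[7.2,-15.2,0],[7.75,-16.3,0],[7.75,-16.3,0],[7.75,-16.3,0]],"roll":[0.5,1,1.5,2,2.5,3,3.5,4,4.5,4.5,4.5,4.5],"claw":[1,1,1,1,1,1,1,1,1,1,1,1]}' 20; python3 st.py '[430,171,94]'
```

```text
time_s: 3.55
position: [429.7, 171.5, 241.6]
orientation: [-0.002, 1.0, 0.0, -0.0]
wrist_force: [-0.2, 0.2, 0.4]
finger_gap: 0.6
t 3.55 [429.7 171.5 241.6] yaw 90.26 z [-0.001  0.    -1.   ] F [-0.2  0.2  0.4] gap 0.6 j [ 0.14  0.31  1.83  0.    1.01 -1.44]
[430,171,94] -> [ 0.014 -0.018 -5.902] roll 0.03
```

```bash
python3 -m pendant '{"offset":[[0,0,-2],[0,0,-4],[0,0,-5.9],[0,0,-5.9],[0.6,0,-5.9],[1.0,0,-5.9],[1.4,0,-5.9],[1.8,0,-5.9],[2.2,0,-5.9],[2.4,0,-5.9],[2.4,0,-5.9]],"roll":[0,0,0,0,0,0,0,0,0,0,0],"claw":[1,1,1,1,1,1,1,1,1,1,1]}'; python3 st.py '[510,171,94]'
```

```text
time_s: 4.92
position: [490.9, 171.4, 94.0]
orientation: [-0.002, 1.0, 0.0, 0.001]
wrist_force: [-0.0, -0.6, 0.5]
finger_gap: 0.1
t 4.92 [490.9 171.4  94. ] yaw 90.25 z [ 0.002  0.001 -1.   ] F [-0.  -0.6  0.5] gap 0.1 j [ 0.12  0.62  1.82  0.    0.7  -1.45]
[510,171,94] -> [ 0.764 -0.016 -0.001] roll 0.03
```

```bash
python3 -m pendant '{"offset":[[0.2,0,0],[0.4,0,0],[0.6,0,0]],"roll":[0,0,0],"claw":[1,1,1]}'; python3 -m pendant '{"offset":[[0.15,0,0],[0.3,0,0]],"roll":[0,0],"claw":[1,1]}'; python3 - <<'E'
from h import *
c=ctrl.capture('scene'); cv2.imwrite('pics/s1.png',cv2.cvtColor(cv2.resize(c['pixels'][100:320,180:440],None,fx=2.8,fy=2.8),cv2.COLOR_RGB2BGR))
E
```

```text
time_s: 5.3
position: [505.8, 171.5, 93.8]
orientation: [-0.002, 1.0, 0.0, 0.0]
wrist_force: [-3.8, 1.5, 0.9]
finger_gap: 0.6
time_s: 5.55
position: [508.9, 171.4, 93.4]
orientation: [-0.002, 1.0, -0.0, -0.005]
wrist_force: [-13.1, 1.3, 8.7]
finger_gap: 0.4
```

View pics/s1.png

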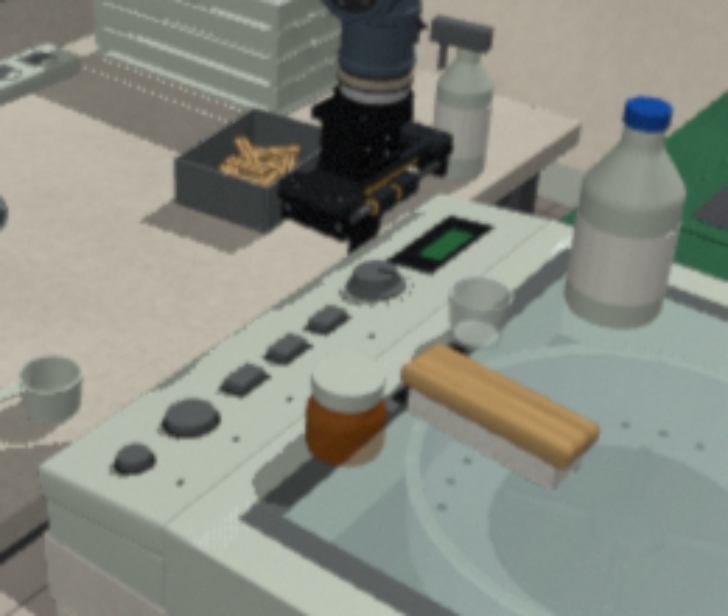

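The view shows the gripper at the drawer with the drawer no longer sticking out. The wrist force rose to 13 N at about the expected home position, so I'll push a little further to confirm the stop.

```bash
python3 -m pendant '{"offset":[[0.25,0,0],[0.3,0,0],[0.3,0,0]],"roll":[0,0,0],"claw":[1,1,1]}'; python3 -m pendant '{"offset":[[-0.5,0,0],[-1.6,0,0],[-2,0,1.5],[-2,0,3.5],[-2,0,5],[-2,0,5]],"roll":[0,0,0,0,0,0],"claw":[1,1,1,1,1,1]}'; python3 st.py '[550,-140,225]'
python3 - <<'E'
from h import *
c=ctrl.capture('top'); save(c,'t1.png')
g=c['pixels']; cv2.imwrite('pics/t1z.png',cv2.cvtColor(cv2.resize(g[90:310,80:440],None,fx=2.2,fy=2.2),cv2.COLOR_RGB2BGR))
E
```

```text
time_s: 5.98
position: [508.9, 171.3, 92.9]
orientation: [-0.002, 1.0, -0.001, -0.013]
wrist_force: [-14.1, 1.1, 10.0]
finger_gap: 0.2
time_s: 6.72
position: [462.6, 171.5, 221.2]
orientation: [-0.002, 1.0, -0.0, -0.007]
wrist_force: [-0.7, -0.1, -0.1]
finger_gap: 0.4
t 6.72 [462.6 171.5 221.2] yaw 90.27 z [-0.015 -0.    -1.   ] F [-0.7 -0.1 -0.1] gap 0.4 j [ 0.13  0.39  1.77  0.    1.   -1.45]
[550,-140,225] -> [  3.495 -12.461   0.152] roll 0.03
```

View pics/t1z.png

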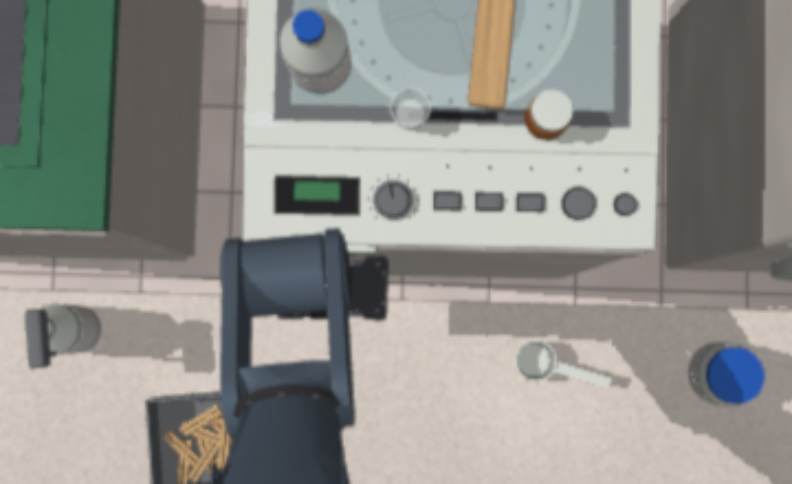

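```bash
python3 -m pendant '{"offset":[[0.5,-1.8,0.1],[1,-3.6,0.1],[1.5,-5.4,0.1],[2,-7.2,0.1],[2.5,-9,0.1],[3,-10.8,0.1],[3.5,-12.4,0.1],[3.5,-12.4,0.1],[3.5,-12.4,0.1]],"roll":[0,0,0,0,0,0,0,0,0],"claw":[1,1,1,1,1,1,1,1,1]}'; python3 - <<'E'
from h import *
np.set_printoptions(precision=1,suppress=True)
c=ctrl.capture('wrist'); save(c,'w1.png'); print(c['position'])
c=ctrl.capture('top'); 
H,W=420,560; vv,uu=np.mgrid[0:H,0:W]
d=np.linalg.inv(c['K'])@np.stack([uu.ravel(),vv.ravel(),np.ones(H*W)])
X=(R.from_quat(c['orientation']).apply((d*c['range_z'].ravel()).T)+c['position']).reshape(H,W,3)
for u in range(196,260,6):
    col=X[:,u]; s=(col[:,2]>70)&(col[:,2]<106)&(col[:,0]<540)&(col[:,0]>440); t=(col[:,2]>109)&(col[:,2]<150)
    print(u, col[s] if s.any() else None, 'panel',col[t][:,0].min() if t.any() else None)
E
python3 st.py
```

```text
time_s: 7.9
position: [547.6, -138.2, 220.3]
orientation: [-0.002, 1.0, 0.0, -0.011]
wrist_force: [0.2, 0.3, 0.3]
finger_gap: 0.8
[ 478.2 -139.4  365. ]
196 None panel 529.4678275304091
202 [[528.1 242.2 100.1]
 [525.3 242.3  98.2]
 [521.9 241.5 103.7]
 [519.6 242.6  94.3]] panel 530.3856984143488
208 [[529.  224.9  95.4]
 [525.7 224.3  99.2]
 [523.1 224.9  93.5]
 [520.  224.5  95.3]] panel 530.502927425622
214 [[526.5 206.9  95.3]
 [523.1 206.2 100.3]
 [520.3 206.4  98. ]] panel 528.3773575365498
220 [[529.6 188.6 100.2]
 [526.8 188.6  98.8]
 [523.6 188.3 101.6]
 [520.7 188.4  99.4]] panel 531.5715352746396
226 [[527.6 171.1  94.3]
 [524.1 170.4 101.5]
 [521.5 170.8  95.2]] panel 529.4207593331042
232 [[527.3 152.4 105.6]
 [525.1 153.1  94.2]
 [521.6 152.6 100.5]
 [520.4 154.1  75.9]] panel 532.9369178344367
238 [[528.2 134.9  99.7]
 [525.2 134.8  99.5]
 [522.  134.6 103. ]
 [520.6 135.7  79.8]] panel 530.378570852961
244 [[528.7 117.   99.3]
 [525.5 116.8 102.2]
 [522.5 116.7 103. ]
 [520.8 117.4  83.9]] panel 530.7530724869475
250 [[529.4  99.2  97.7]
 [525.9  98.9 104.3]
 [523.   98.9 101.9]
 [521.4  99.4  82.8]] panel 531.3561471493343
256 None panel 531.8825382393985
t 8.0 [ 547.7 -137.4  221. ] yaw 90.32 z [-0.022  0.    -1.   ] F [-0.7  0.1  0. ] gap 0.6 j [-0.44  0.48  1.59 -0.01  1.09 -2.01]
```

View pics/w1.png

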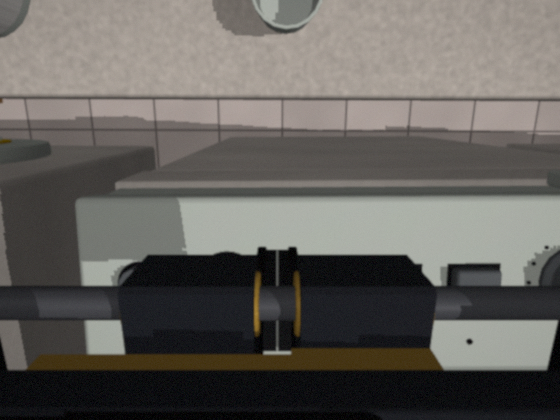

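```bash
python3 -m pendant '{"offset":[[0.9,-1.9,0],[1.7,-3.9,0],[1.72,-3.92,-1],[1.72,-3.92,-2.4],[1.72,-3.92,-2.4],[1.72,-3.92,-2.4]],"roll":[0,0,0,0,0,0],"claw":[1,1,1,1,1,1]}'; python3 st.py '[590.5,-235.5,141]'; python3 - <<'E'
from h import *
for n in ['scene','top']:
    c=ctrl.capture(n); 
    g=c['pixels'][190:310,180:320] if n=='scene' else c['pixels'][130:230,270:400]
    cv2.imwrite('pics/p_%s.png'%n,cv2.cvtColor(cv2.resize(g,None,fx=4,fy=4),cv2.COLOR_RGB2BGR))
E
```

```text
time_s: 8.75
position: [591.3, -234.8, 161.9]
orientation: [-0.003, 1.0, -0.0, -0.01]
wrist_force: [-0.2, -0.2, -0.1]
finger_gap: 0.8
t 8.75 [ 591.3 -234.8  161.9] yaw 90.4 z [-0.021 -0.    -1.   ] F [-0.2 -0.2 -0.1] gap 0.8 j [-0.55  0.64  1.46 -0.01  1.06 -2.12]
[590.5,-235.5,141] -> [-0.031 -0.028 -0.838] roll 0.0
```

View pics/p_scene.png

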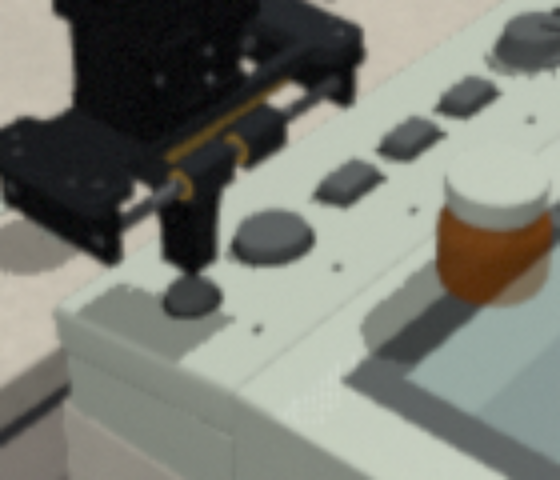

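The fingertips stand right over the power key (crop 192,298). Pressing in steps.

```bash
python3 -m pendant '{"offset":[[0,0,-0.4],[0,0,-0.6],[0,0,-0.7]],"roll":[0,0,0],"claw":[1,1,1]}'; python3 -m pendant '{"offset":[[0,0,-0.1],[0,0,-0.2]],"roll":[0,0],"claw":[1,1]}'
```

```text
time_s: 9.22
position: [592.3, -235.4, 145.6]
orientation: [-0.003, 1.0, -0.001, -0.009]
wrist_force: [1.1, 1.0, 3.0]
finger_gap: 0.5
time_s: 9.48
position: [592.8, -235.4, 142.3]
orientation: [-0.003, 1.0, -0.001, -0.008]
wrist_force: [-4.1, 3.2, 19.0]
finger_gap: 0.5
```

```bash
python3 -m pendant '{"offset":[[0,0,-0.1],[0,0,-0.15]],"roll":[0,0],"claw":[1,1]}'; python3 -m pendant '{"offset":[[0,0,0.5],[0,0,1.5],[0,0,2],[0,0,2]],"roll":[0,0,0,0],"claw":[1,1,1,1]}'; python3 st.py '[590,-53,192]' '[590,-53,160]'
```

```text
time_s: 9.72
position: [592.8, -235.4, 142.2]
orientation: [-0.003, 1.0, -0.001, -0.008]
wrist_force: [-5.7, 3.9, 23.9]
finger_gap: 0.4
time_s: 10.22
position: [593.2, -235.7, 192.9]
orientation: [-0.003, 1.0, -0.002, -0.007]
wrist_force: [-0.4, -0.1, -0.0]
finger_gap: 0.1
t 10.22 [ 593.2 -235.7  192.9] yaw 90.38 z [-0.014 -0.004 -1.   ] F [-0.4 -0.1 -0. ] gap 0.1 j [-0.55  0.6   1.43 -0.01  1.11 -2.12]
[590,-53,192] -> [-0.127  7.31  -0.036] roll 0.0
[590,-53,160] -> [-0.127  7.31  -1.316] roll 0.0
```

```bash
python3 -m pendant '{"offset":[[-0.1,1.8,0],[-0.12,3.6,0],[-0.12,5.4,0],[-0.12,7.3,0],[-0.12,7.3,0],[-0.12,7.3,-1],[-0.12,7.3,-1.3],[-0.12,7.3,-1.3]],"roll":[0,0,0,0,0,0,0,0],"claw":[1,1,1,1,1,1,1,1]}'; python3 st.py '[590,-53,141]'; python3 - <<'E'
from h import *
c=ctrl.capture('scene')
g=c['pixels'][170:290,200:340]
cv2.imwrite('pics/q_scene.png',cv2.cvtColor(cv2.resize(g,None,fx=4,fy=4),cv2.COLOR_RGB2BGR))
E
```

```text
time_s: 11.22
position: [589.6, -54.0, 159.4]
orientation: [-0.003, 1.0, -0.002, -0.008]
wrist_force: [0.3, -0.5, -0.5]
finger_gap: 0.7
t 11.22 [589.6 -54.  159.4] yaw 90.32 z [-0.017 -0.003 -1.   ] F [ 0.3 -0.5 -0.5] gap 0.7 j [-0.28  0.59  1.58 -0.01  0.98 -1.85]
[590,-53,141] -> [ 0.015  0.04  -0.735] roll 0.02
```

View pics/q_scene.png

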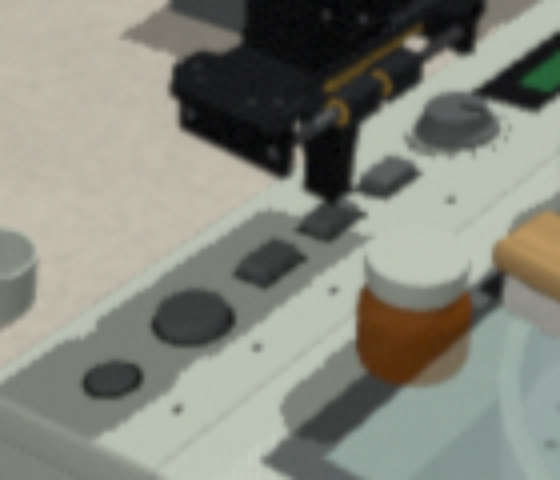

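The power key (113,380) is visibly sunk, and the tip is over the middle oblong key (330,218). Pressing.

```bash
python3 -m pendant '{"offset":[[0,0.03,-0.3],[0,0.03,-0.5],[0,0.03,-0.6]],"roll":[0,0,0],"claw":[1,1,1]}'; python3 -m pendant '{"offset":[[0,0,-0.1],[0,0,-0.2]],"roll":[0,0],"claw":[1,1]}'
```

```text
time_s: 11.65
position: [590.8, -53.6, 145.5]
orientation: [-0.003, 1.0, -0.002, -0.007]
wrist_force: [0.4, -0.2, 3.8]
finger_gap: 0.4
time_s: 11.9
position: [591.3, -53.7, 142.3]
orientation: [-0.003, 1.0, -0.002, -0.006]
wrist_force: [-5.2, 1.2, 21.6]
finger_gap: 0.2
```

```bash
python3 -m pendant '{"offset":[[0,0,-0.1],[0,0,-0.12]],"roll":[0,0],"claw":[1,1]}'; python3 -m pendant '{"offset":[[0,0,0.5],[0,0,1.5],[0,0,2],[0,0,2]],"roll":[0,0,0,0],"claw":[1,1,1,1]}'; python3 st.py '[590.5,-173,192]' '[590.5,-173,160]'
```

```text
time_s: 12.15
position: [591.3, -53.6, 142.3]
orientation: [-0.003, 1.0, -0.003, -0.006]
wrist_force: [-6.0, 0.8, 21.7]
finger_gap: 0.7
time_s: 12.65
position: [591.7, -53.7, 193.0]
orientation: [-0.003, 1.0, -0.003, -0.005]
wrist_force: [-0.3, -0.5, 0.1]
finger_gap: 0.2
t 12.65 [591.7 -53.7 193. ] yaw 90.37 z [-0.01  -0.006 -1.   ] F [-0.3 -0.5  0.1] gap 0.2 j [-0.27  0.55  1.55 -0.01  1.05 -1.85]
[590.5,-173,192] -> [-0.05  -4.773 -0.041] roll 0.01
[590.5,-173,160] -> [-0.05  -4.773 -1.321] roll 0.01
```

```bash
python3 -m pendant '{"offset":[[-0.05,-1.6,0],[-0.05,-3.2,0],[-0.05,-4.77,0],[-0.05,-4.77,0],[-0.05,-4.77,-1],[-0.05,-4.77,-1.3],[-0.05,-4.77,-1.3]],"roll":[0,0,0,0,0,0,0],"claw":[1,1,1,1,1,1,1]}'; python3 st.py; python3 - <<'E'
from h import *
c=ctrl.capture('scene')
g=c['pixels'][170:290,200:340]
cv2.imwrite('pics/st_scene.png',cv2.cvtColor(cv2.resize(g,None,fx=4,fy=4),cv2.COLOR_RGB2BGR))
E
```

```text
time_s: 13.52
position: [589.9, -171.9, 159.5]
orientation: [-0.004, 1.0, -0.002, -0.006]
wrist_force: [0.7, 0.1, -0.2]
finger_gap: 0.9
t 13.53 [ 589.9 -171.9  159.5] yaw 90.42 z [-0.012 -0.004 -1.   ] F [ 0.7  0.1 -0.2] gap 0.9 j [-0.46  0.62  1.53 -0.01  1.01 -2.03]
```

View pics/st_scene.png

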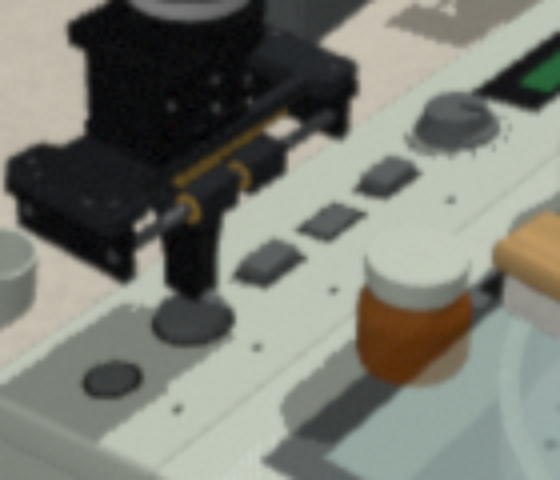

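The middle oblong key (332,222) and the power key (113,380) are both sunk. Its two neighbours still stand out, and the tip is over the start key (193,318). Pressing start.

```bash
python3 -m pendant '{"offset":[[0,0,-0.3],[0,0,-0.5],[0,0,-0.6]],"roll":[0,0,0],"claw":[1,1,1]}'; python3 -m pendant '{"offset":[[0,0,-0.1],[0,0,-0.2],[0,0,-0.22]],"roll":[0,0,0],"claw":[1,1,1]}'
```

```text
time_s: 13.95
position: [591.0, -172.1, 145.6]
orientation: [-0.004, 1.0, -0.003, -0.005]
wrist_force: [0.6, 0.5, 3.0]
finger_gap: 0.6
time_s: 14.32
position: [591.4, -172.1, 142.3]
orientation: [-0.004, 1.0, -0.003, -0.004]
wrist_force: [-2.2, 2.3, 14.3]
finger_gap: 0.6
```

Start is at its stop: 14 N, at the same height as the other keys. Now lifting straight off and backing away clear of everything.

```bash
python3 -m pendant '{"offset":[[0,0,0.5],[0,0,1.5],[0,0,3],[0,0,4],[-1.5,0.5,4.5],[-3,1,5],[-4.5,1.5,5],[-5,2,5],[-5,2,5]],"roll":[0,0,0,0,0,0,0,0,0],"claw":[1,1,1,1,1,1,1,1,1]}'; python3 st.py; python3 - <<'E'
from h import *
np.set_printoptions(precision=1,suppress=True)
c=ctrl.capture('scene')
g=c['pixels'][140:330,190:440]
cv2.imwrite('pics/end_scene.png',cv2.cvtColor(cv2.resize(g,None,fx=3.1,fy=3.1),cv2.COLOR_RGB2BGR))
t=ctrl.capture('top'); g=t['pixels'][90:310,80:440]
cv2.imwrite('pics/end_top.png',cv2.cvtColor(cv2.resize(g,None,fx=2.2,fy=2.2),cv2.COLOR_RGB2BGR))
for n,(x,y) in dict(rinse=(590,3),quick=(590,-53),spin=(590,-109),start=(591,-172.5),power=(591.5,-235.5)).items():
    out=[]
    for cam in (t,c):
        H,W=420,560; vv,uu=np.mgrid[0:H,0:W]
        d=np.linalg.inv(cam['K'])@np.stack([uu.ravel(),vv.ravel(),np.ones(H*W)])
        X=R.from_quat(cam['orientation']).apply((d*cam['range_z'].ravel()).T)+cam['position']
        m=(abs(X[:,0]-x)<7)&(abs(X[:,1]-y)<8)&(X[:,2]<150)&(X[:,2]>100); out.append((np.median(X[m,2]).round(1) if m.any() else None, m.sum()))
    print(n,out)
E
```

```text
time_s: 15.45
position: [466.2, -121.5, 267.4]
orientation: [-0.004, 1.0, -0.003, -0.004]
wrist_force: [0.9, -0.3, 0.6]
finger_gap: 0.5
t 15.45 [ 466.2 -121.5  267.4] yaw 90.44 z [-0.007 -0.006 -1.   ] F [ 0.9 -0.3  0.6] gap 0.5 j [-0.48  0.3   1.75 -0.01  1.1  -2.06]
rinse [(np.float64(127.9), np.int64(23)), (np.float64(127.9), np.int64(19))]
quick [(np.float64(123.7), np.int64(24)), (np.float64(121.2), np.int64(21))]
spin [(np.float64(128.2), np.int64(25)), (np.float64(127.4), np.int64(21))]
start [(np.float64(129.1), np.int64(28)), (np.float64(127.9), np.int64(26))]
power [(np.float64(121.2), np.int64(26)), (np.float64(121.4), np.int64(29))]
```

View pics/end_scene.png

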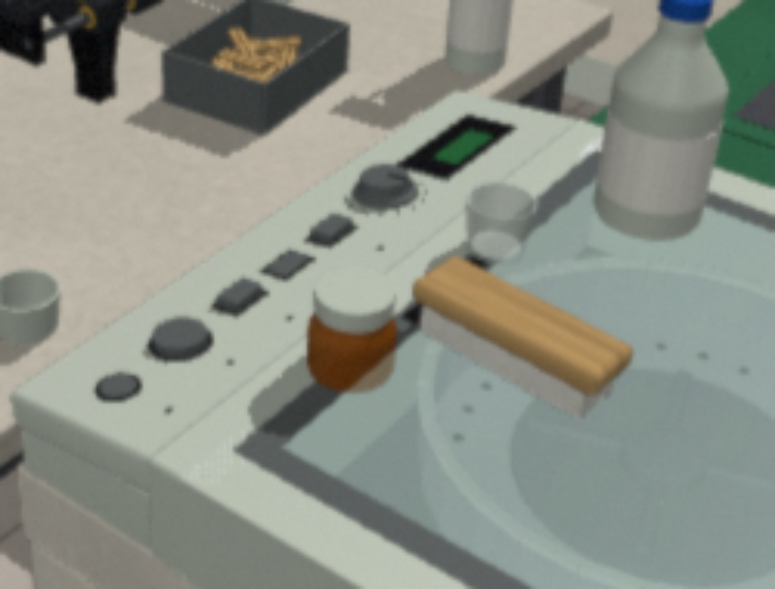

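View pics/end_top.png

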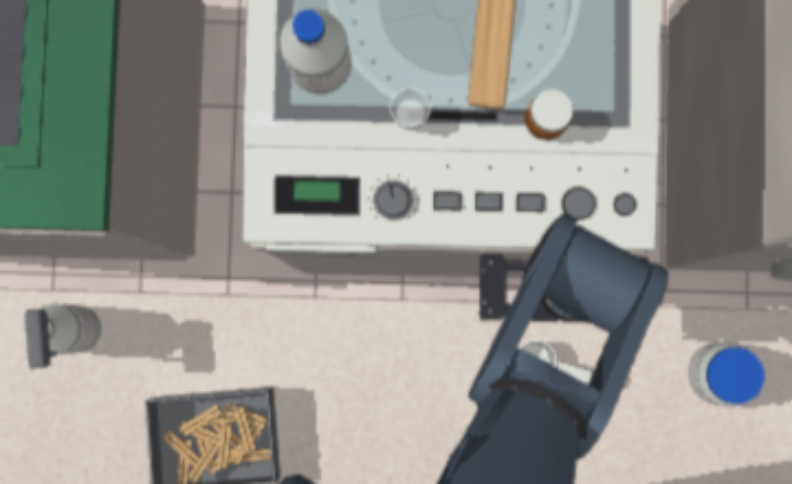

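The closing pictures show the power key (118,386) and the quick-wash key (288,265) sunk, the other keys standing out and the drawer home. The dial and the loose things have not moved, so I'm handing in.

```bash
python3 -c "
from plant import ctrl
print(ctrl.close_job())"
```

```text
the job is handed in; nothing more can be done
None
```

The quick wash is started and the job is handed in, at about 15.6 s of the 64 s allowed. I pushed the drawer home, then pressed power, quick-wash and start in that order, with the jaws closed. I then lifted off and backed away.

- **Drawer:** it came up against a stop at 14 N. Its face measured about 8 mm out from the panel's front edge, which is the home position.
- **Power and quick-wash keys:** each reached a firm stop (24 N and 22 N). They stayed sunk, with tops at about 121 mm for power and 121–124 mm for quick-wash.
- **Start key:** it was pressed to the same stop height at 14 N and sprang back to about 128 mm.
- **Left alone:** the rinse and spin keys are still out at about 128 mm. The dial and the loose things look unmoved in the final pictures.

The two cameras disagreed by 2.5 mm on the quick-wash key (123.7 from above, 121.2 from the scene camera). I put that down to depth noise, because the force and height at its stop matched the power key. The scoop was partly hidden by the arm in the last top picture, but the arm never came near it.

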